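# Gauge a pole sleeve on the leaning pin and sort it

### The arm

A 7-joint arm with a two-finger parallel gripper is mounted at the origin on the work surface. World frame = base frame: x ahead of the robot, y to its left, z up, the work surface at z = 0. Lengths are in mm, angles in degrees, forces in N, time in s.
With the tool pointing down it reaches from about 400 to 850 mm from the base axis. Payload 4.5 kg.
Tool frame: the origin (TCP) lies at the very end of the fingers, on their centre line; the grasp point (between the pads) lies 19 mm behind it; z points along the fingers, y is the line along which they close (so a half turn about z gives the same grasp; the last joint's range is limited). The gripper opens to 88 mm and grips with 3 to 60 N. Pads are 18 mm wide; open, the fingers measure 123 mm over their backs; the gripper's body (75 mm by 187 mm) begins 45 mm behind the grasp point.
Start: joints at [71.666, 39.483, -11.15, 89.685, 9.013, 51.709, -12.324], TCP at [216.57, -586.303, 238.743] pointing down, gripper open.
Joint ranges: [-172.22, 172.22], [-26.19, 119.32], [-84.43, 86.54], [7.71, 146.69], [-57.33, 237.33], [2.42, 119.75], [-152.13, 152.13]. Speed limits (degrees/s): [147.25, 147.25, 180, 180, 180, 180, 180].

### API

Orientations are given as [roll, pitch, yaw] about the fixed x, y, z axes, in that order (R = Rz(yaw) Ry(pitch) Rx(roll)).
In Python, from workcell import manip gives the robot as it stands. The module is installed in compiled form; this text tells all that it offers.
- The arm moves only by the shell command python3 -m jog 'ROWS' [OPENING] [FORCE]. ROWS is JSON, a list that holds one entry, the list of rows, each a list of 6 numbers: the shift along the tool's x, y, z scaled (see below), then the turn, a rotation vector about the tool's x, y, z scaled (see below). In form: [[[dx, dy, dz, rx, ry, rz], ...]]. A call has 1 to 5 rows; each row shifts and turns the commanded pose from where the row before left it, along the tool's axes as they then stand; what a row does not reach is not made up. The controller multiplies each number of a shift by 0.05 m and each number of a turn by 6 degrees. A row lasts 1/10 s, in which the tool goes at most 50 mm and 8.59 degrees, less where a joint would pass 70% of its speed; a pose out of reach is approached as far as the arm can. A call with a number of a shift or a turn outside -1 to 1 is refused whole. A call with a gripper value outside its range is refused whole. OPENING is the closure, from -1 (fully open) to 1 (shut), set as the call begins (- or left out, the last holds). The fingers move at their own pace and stop on an object; FORCE is the grip in N (left out, the last holds). Time passes only in rows, so rows that do not move let the fingers close. It gives the time, the measured TCP pose, the force, the opening and the grip force at its end, in the units of the state.
- manip.read_state(): the state, without advancing time (a new reading comes with each control period).
- manip.read_camera(name): name is "side" or "top" or "wrist"; returns the picture (420x560x3 uint8, red, green, blue); there is no depth.
- manip.calibration(name): a dict with "K" (3x3 intrinsics, pixels), "world_to_cam" (4x4, takes a point from world to camera coordinates). Camera axes: x right, y down, z forward; pixel columns grow to the right and rows downward; lengths in mm; the calibration is good to about 2 mm. A picture is of the moment at which its call begins: read the wrist's pose just before it. calibration takes no time and is no camera call; for the wrist camera it gives the pose at the moment of the call.
- manip.job_done(): hands the job in; it is judged then, once.
The state is a dict: "clock": time; "joints": joint angles; "qvel": joint speeds; "tau": joint torques, N m; "position": TCP position; "ee_rot": TCP orientation; "ft_force": force on the tool from outside, world axes, zero at the start; "torque": the same for the moment, N m; "finger_gap": finger opening in mm; "grasp_force": force on a finger pad.
Only numpy, scipy, OpenCV 4.12 (cv2) and the standard library are available. Lean on these libraries where they do the work, as an engineer would, in place of code of your own. Each camera call takes 0.05 s, during which the arm holds its last target. There are 200 camera calls.

### The job

Slide the blue sleeve that lies on the black mat onto the leaning gauge pin as far as it will go, without forcing it, and let go of it there to see whether it reaches the red collar. Then take it off: if it had gone fully home against the collar, stand it on end in the green bay; if it had stopped short, stand it on end in the orange bay. Leave the spare sleeve in the white tray, and everything else, where it is.

Things in the scene. Friction and masses are not known exactly. Their poses are not given: they have to be found in the camera images.
- sleeve_1: A blue square plastic sleeve, 110 mm long, 40 x 40 mm outside, 24 mm square bore, about 110 g, same from both ends, lying on its side at the start. Origin at its centre, y along the bore. Looks like the other one, but one of the two (not told which) has a hidden neck at mid-length that the pin cannot pass.
- sleeve_2: A blue square plastic sleeve, 110 mm long, 40 x 40 mm outside, 24 mm square bore, about 110 g, same from both ends, lying on its side at the start. Origin at its centre, y along the bore. Looks like the other one, but one of the two (not told which) has a hidden neck at mid-length that the pin cannot pass. Which lies on the mat and which in the tray changes.
- gauge_pin: fixed steel pin, 19 mm thick, 85 mm long, last 10 mm tapered to 11 mm, leaning 45 degrees out of a red collar (48 mm across) on a strut and foot plate (110 x 150 x 12 mm). Origin on its axis at the collar's upper face, 75 mm above the shelf; z along the pin to its tip, x horizontal, -y its upper side. A sleeve fully home has its centre at z = 55 mm, one that stops short at 90 mm.
- mat: black rubber mat, 120 x 170 mm, 3 mm thick, fixed; origin at the centre of its underside. The sleeve to be tested lies on it.
- tray: white low tray, 130 x 160 mm, floor 3 mm thick, lip 12 mm high, fixed; origin at the centre of its underside. The spare sleeve lies in it.
- bay_green: open green box, fixed, 100 x 100 mm and 45 mm high outside, walls 6 mm, floor at most 6 mm thick; origin at the centre of its underside, z up. For a sleeve that fits.
- bay_orange: open orange box of the same size as the green one, fixed; origin at the centre of its underside. For a sleeve that stops short.
- squeegee: yellow squeegee lying flat, blade head 160 x 41 mm, handle 100 mm, up to 22 mm high; origin under the head. Leave alone.
- mug: white ceramic mug, 82 mm across, 90 mm high, with trim tools up to 175 mm high; origin at the centre of its underside. Leave alone.
- bottle: empty white spray bottle with red trigger head, 74 mm across, 222 mm high; origin at the centre of its underside. Leave alone.
- tape: black roll of tape lying flat, 68 mm across, 25 mm high; origin at the centre of its underside. Leave alone.
- tin: red wax tin with steel lid, 75 mm across, 45 mm high; origin at the centre of its underside. Leave alone.
Mind the look-alikes: they are no part of the job. What is shaped like the part that bears gauge_pin but purple is not meant.

How it is judged:
By the outcome, as a careful person would: the job done as asked, in the order asked, and still so for the second after the job is handed in, with the robot touching nothing.
It also fails if it takes over 58 s, if anything falls off the work surface, if the arm or the gripper's body presses on something with over 40 N, if the wrist force passes 120 N, or if a joint passes its speed limit or range.

## Working session

There is one attempt and no reset: what is moved stays moved. The work goes in short steps, Python scripts to look and compute and a shell command to move; the robot and the scene stay as the last step left them, time stands still between calls to the robot, and variables do not carry over. Pictures are saved under pics/ and viewed, at most 13 in all, crops included, and the job is handed in when it is done.

```bash
mkdir -p pics; cat > h.py <<'E'
import numpy as np, cv2
from workcell import manip
from scipy.spatial.transform import Rotation as R
def snap(n,f):
    im=manip.read_camera(n); cv2.imwrite('pics/'+f,im[:,:,::-1]); return im
def ray(c,u,v):
    K=np.array(c['K']);T=np.array(c['world_to_cam']);d=np.linalg.inv(K)@[u,v,1]
    Rm=T[:3,:3];return -Rm.T@T[:3,3],Rm.T@d
def plane(c,u,v,z):
    o,d=ray(c,u,v);return o+d*(z-o[2])/d[2]
def proj(c,p):
    K=np.array(c['K']);T=np.array(c['world_to_cam']);q=K@(T[:3,:3]@np.array(p)+T[:3,3]);return q[:2]/q[2]
def tri(c1,a,c2,b):
    o1,d1=ray(c1,*a);o2,d2=ray(c2,*b)
    d1/=np.linalg.norm(d1);d2/=np.linalg.norm(d2)
    s=np.linalg.lstsq(np.c_[d1,-d2],o2-o1,rcond=None)[0]
    p,q=o1+s[0]*d1,o2+s[1]*d2
    return (p+q)/2,np.linalg.norm(p-q)
E
python3 - <<'E'
from h import *
import pickle
a=snap('top','top0.png');b=snap('side','side0.png')
for n in ('top','side'):
    c=manip.calibration(n);o,d=ray(c,280,210);print(n,o.round(),(d/np.linalg.norm(d)).round(2),np.array(c['K'])[0,0])
print(manip.read_state())
E
```

```text
top [ 321. -134. 1293.] [ 0.14  0.01 -0.99] 467.37881492251194
side [ 311.  878. 1175.] [ 0.15 -0.68 -0.72] 545.5182514278501
{'clock': 0.1, 'joints': array([ 71.66517314,  39.52685717, -11.1455732 ,  89.73648968,
         9.01202001,  51.70973355, -12.32487335]), 'qvel': array([-0.08394874, -0.22414804,  0.04937994, -0.12017728,  0.02600655,
        0.05665216, -0.08339186]), 'tau': array([-3.62563500e-03, -5.28500175e+01, -1.27161954e+00, -1.53838152e+01,
       -5.25581231e-02,  1.94588742e-03,  8.24627500e-05]), 'position': array([ 216.31877667, -585.788949  ,  238.01823957]), 'ee_rot': array([-1.79908880e+02,  6.05256991e-03,  2.02748761e+01]), 'ft_force': array([0.38639953, 0.02958401, 0.45970558]), 'torque': array([ 0.00110251,  0.03266329, -0.0330064 ]), 'grasp_force': 0.0, 'finger_gap': 88.24680873732628}
```

View pics/top0.png

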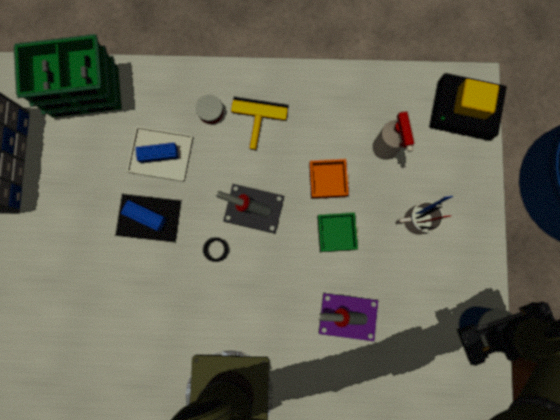

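View pics/side0.png

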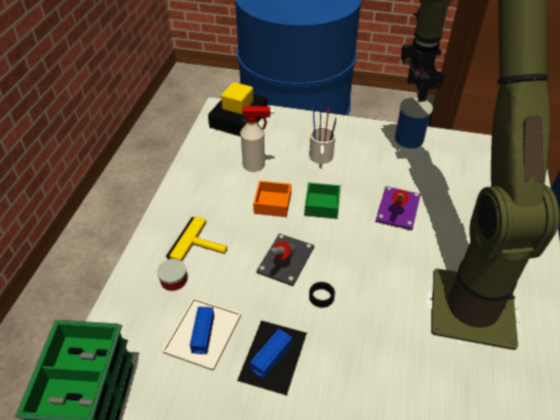

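Candidates (top view):
- Blue sleeve: the one on the black mat at (143,215) is mine. The one in the white tray at (157,152) is the spare.
- Pin: the grey-plate pin with its collar at (244,203) is mine. The purple one at (344,317) is the look-alike.
- Bays: orange at (328,179), green at (338,232).

Next I'll measure positions and check the choice in a close crop.

```bash
cat > m.py <<'E'
from h import *
top=cv2.imread('pics/top0.png');side=cv2.imread('pics/side0.png')
C={n:manip.calibration(n) for n in('top','side')}
def rect(im,lo,hi,roi):
    x0,y0,x1,y1=roi;m=cv2.inRange(cv2.cvtColor(im[y0:y1,x0:x1],cv2.COLOR_BGR2HSV),lo,hi)
    cs=cv2.findContours(m,0,1)[0];c=max(cs,key=cv2.contourArea)+np.array([x0,y0]);return cv2.minAreaRect(c),c
B=((100,120,40),(130,255,255))
for nm,roi in(('mat',(110,190,185,245)),('tray',(125,125,195,185))):
    r,c=rect(top,*B,roi);print(nm,'px',np.round(r[0],1),np.round(r[1],1));bx=cv2.boxPoints(r)
    print(np.array([plane(C['top'],*p,43)[:2] for p in bx]).round())
for nm,lo,hi,roi in(('orange',(5,120,60),(20,255,255),(300,150,360,208)),('green',(45,80,30),(85,255,255),(305,205,370,260))):
    r,c=rect(top,lo,hi,roi);bx=cv2.boxPoints(r)
    print(nm,np.round(r[0],1),np.array([plane(C['top'],*p,45)[:2] for p in bx]).round().tolist())
t=cv2.resize(top[180:245,110:300],None,fx=4,fy=4,interpolation=2)
s=cv2.resize(side[220:400,230:330],None,fx=3,fy=3,interpolation=2)
cv=np.zeros((600,800,3),np.uint8);cv[:260,:760]=t;cv2.imwrite('pics/c1.png',np.hstack([cv[:540,:300]*0+s,cv2.resize(top[183:243,205:295],None,fx=5.5,fy=5.5,interpolation=2)[:540,:495] if 0 else np.vstack([cv2.resize(top[183:243,205:295],(495,330),interpolation=2),cv2.resize(top[190:245,110:192],(495,210),interpolation=2)])]))
E
python3 m.py
```

```text
mat px [142.4 215.2] [43.1 16.5]
[[473. 311.]
 [514. 295.]
 [466. 186.]
 [425. 203.]]
tray px [156.5 152.1] [15.3 40.6]
[[659. 280.]
 [674. 170.]
 [631. 163.]
 [616. 273.]]
orange [328.6 178. ] [[632.0, -197.0], [641.0, -300.0], [536.0, -307.0], [527.0, -205.0]]
green [337.4 231.7] [[484.0, -222.0], [493.0, -325.0], [392.0, -332.0], [383.0, -231.0]]
```

View pics/c1.png

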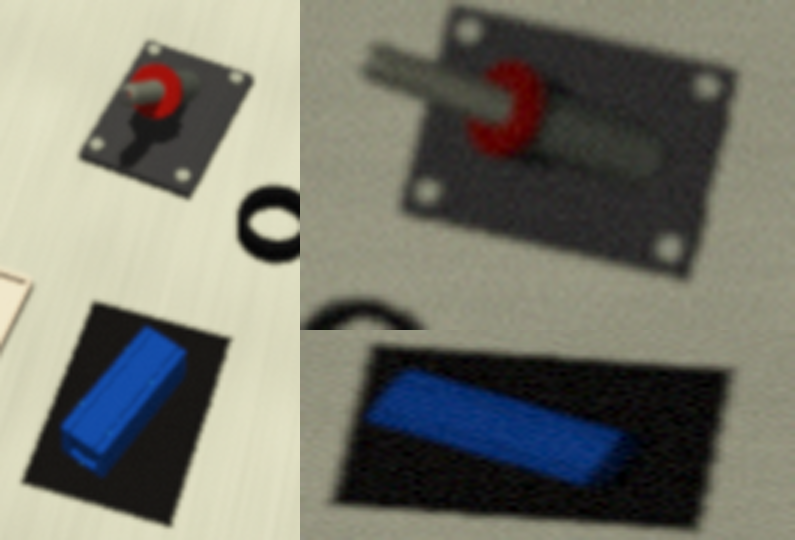

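The crop confirms my choice. The blue sleeve lies on the black mat, with its end at about (118,205) in the top view. The pin comes out of the red collar on a grey plate: top tip at (218,194), collar at (243,203); side tip at (273,251), collar at (282,251). Now I'll find the pin axis.

```bash
cat > p.py <<'E'
from m import *
t,s=C['top'],C['side']
print('tip',*[np.round(x,1) for x in tri(t,(218.1,194.3),s,(273.3,250.7))])
bolts=[((p[0]-300)/5.5+205,p[1]/5.5+183) for p in((468,30),(706,85),(668,248),(428,190))]
b=np.array([plane(t,*p,13)[:2] for p in bolts]);print('bolts',b.round(),b.mean(0).round(1),np.linalg.norm(b-np.roll(b,1,0),axis=1).round())
h=(b[0]-b[1]+b[3]-b[2]);ang=np.degrees(np.arctan2(h[1],h[0]));print('h ang',ang)
# red collar masks
for im,n,roi in((top,'top',(225,185,265,220)),(side,'side',(262,230,300,270))):
    x0,y0,x1,y1=roi;hs=cv2.cvtColor(im[y0:y1,x0:x1],cv2.COLOR_BGR2HSV)
    m=cv2.inRange(hs,(0,130,50),(8,255,255))|cv2.inRange(hs,(172,130,50),(180,255,255))
    pts=np.argwhere(m)[:,::-1]+[x0,y0];hull=cv2.convexHull(pts.astype(np.int32));e=cv2.minAreaRect(hull);print(n,np.round(e,1) if 0 else e)
    C[n+'e']=e[0]
p,r=tri(t,C['tope'],s,C['sidee']);print('collar',p.round(1),r.round(1))
E
python3 p.py|tail -7
python3 -m jog '[[[0,0,-0.5,0,0,0],[0,0,-0.5,0,0,0],[0,0,0,0,0,-1]]]'; python3 -c "
from workcell import manip;s=manip.read_state();print(s['joints'].round(1),s['ee_rot'].round(1))"
```

```text
[ 529. -118.]
 [ 446. -101.]
 [ 472.   20.]] [500.5 -49.1] [ 84. 124.  85. 124.]
h ang 78.07035898876805
top ((242.4655303955078, 202.58621215820312), (12.070196151733398, 17.826751708984375), 21.801406860351562)
side ((282.0, 250.0), (18.0, 16.0), 90.0)
collar [505.9 -23.1  72.4] 0.2
clock: 0.4
position: [217.5, -587.9, 291.8]
ee_rot: [179.7, 0.0, 26.4]
ft_force: [-0.2, -1.2, -1.0]
finger_gap: 88.0
grasp_force: 0.0
[ 72.8  36.4 -13.3  85.8   9.2  58.5  -6.4] [179.7   0.   26.4]
```

```bash
python3 p.py|grep tip
cat > d.py <<'E'
# usage: d.py x y z [toolz-az-tilt as rpy]; prints tool-frame delta (units of rows) from current pose
import sys;from h import *
s=manip.read_state();a=[float(v) for v in sys.argv[1:]]
M=R.from_euler('xyz',s['ee_rot'],degrees=True)
print('joints',s['joints'].round(),'pos',s['position'].round(1),'rpy',s['ee_rot'].round(1),'F',s['ft_force'].round(1),'t',s['clock'])
if a: print('shift/50',(M.inv().apply(np.array(a[:3])-s['position'])/50).round(3))
if len(a)>3: print('turn/6',(np.degrees((M.inv()*R.from_euler('xyz',a[3:6],degrees=True)).as_rotvec())/6).round(2))
E
python3 -m jog '[[[0.8,-0.5,0,0,0,0],[0.8,-0.5,0,0,0,0],[0.8,-0.5,0,0,0,0],[0.8,-0.5,0,0,0,0],[0.8,-0.5,0,0,0,0]]]' >/dev/null
python3 d.py 420 -100 300 180 0 66
```

```text
tip [516.   33.6 133.2] 0.7
joints [ 52.  28. -14. 105.   9.  49. -30.] pos [ 341.  -383.8  288.5] rpy [-180.     0.    26.3] F [ 0.3 -0.7  0.2] t 0.9
shift/50 [ 3.928 -4.393 -0.228]
turn/6 [-0.   -0.   -6.62]
```

```bash

python3 -m jog '[[[0.66,-0.73,0,0,0,0],[0.66,-0.73,0,0,0,0],[0.66,-0.73,0,0,0,0],[0.66,-0.73,0,0,0,0],[0.66,-0.73,0,0,0,0]]]' >/dev/null
python3 -m jog '[[[0.5,-0.7,0,0,0,0],[0.5,-0.75,0,0,0,0],[0.5,-0.75,0,0,0,0],[0.5,-0.75,0,0,0,0],[0.5,-0.75,0,0,0,0]]]' >/dev/null
python3 -m jog '[[[0,0,0,0,0,-1],[0,0,0,0,0,-1],[0,0,0,0,0,-1],[0,0,0,0,0,-1],[0,0,0,0,0,-1]]]' >/dev/null
python3 d.py 473 252 160 180 0 66
```

```text
joints [  2.  23. -25. 115.  14.  45. -64.] pos [437.7  72.1 288.5] rpy [-180.     0.    56.5] F [ 0.4 -0.5 -0.7] t 2.4
shift/50 [ 3.392 -1.393  2.568]
turn/6 [-0.    0.01 -1.58]
```

```bash

python3 -m jog '[[[0.8,-0.3,0.4,0,0,0],[0.8,-0.3,0.4,0,0,0],[0.8,-0.3,0.4,0,0,0],[0.8,-0.3,0.4,0,0,0],[0.2,-0.2,0.4,0,0,-0.8]]]' >/dev/null
python3 -m jog '[[[0,0,0.5,0,0,-0.78],[0,0,0,0,0,0]]]' >/dev/null
python3 d.py 473 252 160 180 0 66
cat > w.py <<'E'
from h import *
c=manip.calibration('wrist');im=manip.read_camera('wrist');cv2.imwrite('pics/w1.png',im[:,:,::-1])
m=cv2.inRange(cv2.cvtColor(im,cv2.COLOR_RGB2HSV),(100,120,40),(130,255,255))
ct=sorted(cv2.findContours(m,0,1)[0],key=cv2.contourArea)[-2:]
for k in ct:
    r=cv2.minAreaRect(k);bx=cv2.boxPoints(r);P=np.array([plane(c,*p,43)[:2] for p in bx])
    print(cv2.contourArea(k),np.round(r[0]),P.round(1).tolist(),P.mean(0).round(1))
print(ray(c,280,210)[0].round(),ray(c,280,210)[1].round(2))
E
python3 w.py
```

```text
joints [-20.  40. -21. 109.  24.  35. -81.] pos [471.9 251.6 160.8] rpy [-179.8    0.3   65.9] F [ 0.1 -0.3  0.9] t 3.1
shift/50 [0.016 0.017 0.016]
turn/6 [-0.04  0.05 -0.02]
5990.0 [278. 205.] [[429.3, 210.5], [476.6, 310.3], [511.6, 294.6], [468.5, 193.0]] [471.5 252.1]
9134.0 [486. 148.] [[608.0, 286.0], [658.9, 284.9], [675.5, 171.3], [619.3, 169.6]] [640.4 227.9]
[502. 316. 307.] [-0.11 -0.24 -0.97]
```

View pics/w1.png

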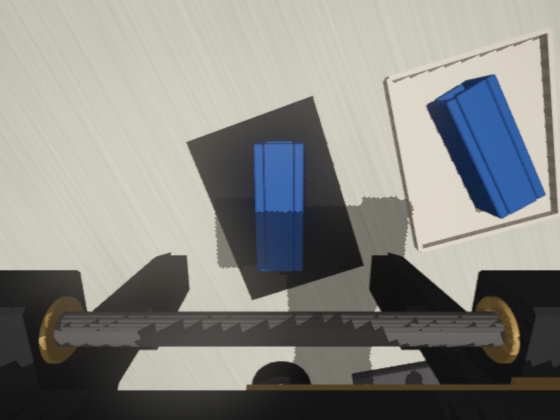

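Wrist view: the mat sleeve is at (279,205), centred between the fingers (188–370) and lined up with the tool, and the tray sleeve is well clear. I'll descend and grip.

```bash

python3 -m jog '[[[0,0,0.8,0,0,0],[0,0,0.8,0,0,0],[0,0,0.8,0,0,0],[0,0,0.5,0,0,0],[0,0,0.14,0,0,0]]]' >/dev/null
python3 -m jog '[[[0,0,0,0,0,0],[0,0,0,0,0,0],[0,0,0,0,0,0],[0,0,0,0,0,0],[0,0,0,0,0,0]]]' 1 25
python3 -m jog '[[[0,0,0,0,0,0],[0,0,0,0,0,0],[0,0,0,0,0,0]]]'
python3 d.py
```

```text
clock: 4.15
position: [474.7, 252.6, 12.5]
ee_rot: [180.0, -0.1, 65.7]
ft_force: [0.1, 0.1, -0.7]
finger_gap: 50.3
grasp_force: 0.0
clock: 4.45
position: [474.1, 252.7, 12.0]
ee_rot: [180.0, -0.0, 65.8]
ft_force: [-1.6, -0.0, 4.8]
finger_gap: 40.0
grasp_force: 25.0
joints [-27.  55. -10. 112.  32.  16. -88.] pos [474.1 252.7  12. ] rpy [180.   -0.   65.8] F [-1.6 -0.   4.8] t 4.45
```

```bash

python3 -m jog '[[[0,0,-0.3,0,0,0],[0,0,-0.7,0,0,0],[0,0,-0.9,0,0,0],[0,0,-0.9,0,0,0],[0,0,-0.9,0,0,0]]]' >/dev/null
python3 -m jog '[[[0,0,-0.9,0,0,-1],[0,0,-0.4,0,0,-1],[0,0,0,0,0,0]]]' 
python3 d.py 488 -100 260 180 0 78
```

```text
clock: 5.25
position: [475.5, 253.4, 264.4]
ee_rot: [179.8, -0.2, 77.8]
ft_force: [0.3, -0.4, -0.5]
finger_gap: 39.6
grasp_force: 25.0
joints [-14.  33. -31. 103.  21.  50. -67.] pos [475.5 253.4 264.4] rpy [179.8  -0.2  77.8] F [ 0.3 -0.4 -0.5] t 5.25
shift/50 [-6.853  1.743  0.065]
turn/6 [ 0.04 -0.04 -0.04]
```

```bash

python3 -m jog '[[[-0.9,0.23,0,0,0,0],[-0.9,0.23,0,0,0,0],[-0.9,0.23,0,0,0,0],[-0.9,0.23,0,0,0,0],[-0.9,0.23,0,0,0,0]]]' >/dev/null
python3 -m jog '[[[-0.9,0.23,0,0,0,0],[-0.9,0.23,0,0,0,0],[-0.5,0.1,0,0,0,0],[0,0,0,0,0,0],[0,0,0,0,0,0]]]' >/dev/null
python3 d.py
python3 - <<'E'
from h import *
import pickle
c=manip.calibration('wrist');im=snap('wrist','w2.png');pickle.dump(c,open('w2.pkl','wb'))
for n,p in(('tip',(516,33.6,133)),('col',(506,-22,75))):print(n,proj(c,p).round())
E
```

```text
joints [ 27.  31. -32. 109.  22.  46. -30.] pos [484.6 -97.9 260.3] rpy [-179.8   -0.    77.6] F [ 0.8  0.8 -1. ] t 6.25
tip [282.  32.]
col [284. 113.]
```

View pics/w2.png

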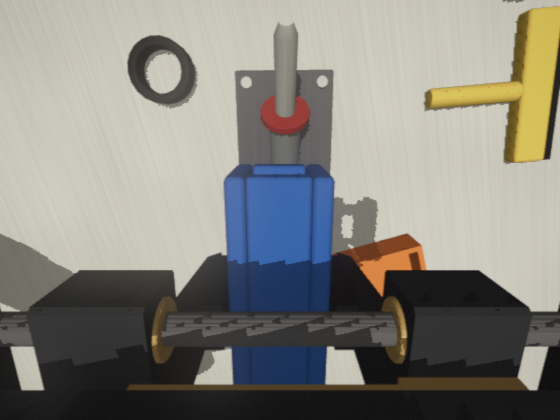

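Wrist view: pin tip at (286,23), shaft centreline at column 286, collar at (285,113), and the held sleeve centred on column 279. I'll cast rays to the known heights to refine the pin axis.

```bash
cat > q.py <<'E'
from h import *
import pickle
c=pickle.load(open('w2.pkl','rb'));im=cv2.imread('pics/w2.png');hs=cv2.cvtColor(im,cv2.COLOR_BGR2HSV)
m=(cv2.inRange(hs,(0,130,50),(8,255,255))|cv2.inRange(hs,(172,130,50),(180,255,255)))[90:140,250:320]
p=np.argwhere(m)[:,::-1]+[250,90];print('collar bbox',p.min(0),p.max(0))
g=cv2.cvtColor(im,cv2.COLOR_BGR2GRAY).astype(int)
for r in(24,30,40,50,60):
    row=g[r,255:320];k=np.where(row<row.max()-45)[0]+255;print(r,k.min(),k.max(),end='; ')
cu=(p.min(0)+p.max(0))/2
P=plane(c,*cu,72);T=plane(c,286,23,135);print('\ncol',P.round(1),'tip',T.round(1),'horiz d',np.linalg.norm((T-P)[:2]).round(1),'ang',np.degrees(np.arctan2(*(T-P)[1::-1])).round(1))
for f in((246,82),(322,81)):print('bolt',plane(c,*f,13).round(1))
s=R.from_euler('xyz',[-179.8,0,77.6],degrees=True)
print('tcp line px',proj(c,[484.6,-97.9,271]).round(1), 'sleeve end px',proj(c,np.array([484.6,-97.9,271])+s.apply([55,0,-0])).round(1))
E
python3 q.py
```

```text
collar bbox [261  96] [309 133]
24 278 294; 30 275 296; 40 274 297; 50 274 296; 60 274 296; 
col [506.6 -23.3  72. ] tip [519.7  38.3 135. ] horiz d 63.0 ang 78.0
bolt [472.5  21.2  13. ]
bolt [555.4   4.   13. ]
tcp line px [277.9 282.5] sleeve end px [277.8 160.5]
```

```bash
cat > pin.py <<'E'
import sys;from h import *
# sleeve centre target O+s*a, current pose -> rows; args: s [dx]
hh=np.radians(78.1);h=np.array([np.cos(hh),np.sin(hh),0]);k=np.array([0,0,1.]);a=(h+k)/2**.5;z=(h-k)/2**.5
O=np.array([507.2,-20.7,75]);Rt=R.from_matrix(np.c_[a,np.cross(z,a),z])
s=manip.read_state();M=R.from_euler('xyz',s['ee_rot'],degrees=True)
p=O+float(sys.argv[1])*a+11*z+1.5*a
print('joints',s['joints'].round(),'F pin-frame(a,y,z)',Rt.inv().apply(s['ft_force']).round(1),'gap',s['finger_gap'].round(1),'t',s['clock'])
cur=Rt.inv().apply(s['position']-11*M.apply([0,0,1])-1.5*M.apply([1,0,0])-O)
print('s now, lat y, lat z',cur.round(1))
print('shift/50',(M.inv().apply(p-s['position'])/50).round(3),'turn/6',(np.degrees((M.inv()*Rt).as_rotvec())/6).round(2))
E
python3 -m jog '[[[0,0,0,0,1,0],[0,0,0,0,1,0],[0,0,0,0,1,0],[0,0,0,0,1,0],[0,0,0,0,1,0]]]' >/dev/null
python3 -m jog '[[[0,0,0,0,1,0],[0,0,0,0,1,0],[0,0,0,0,0.5,0],[0,0,0,0,0,0]]]' >/dev/null
python3 pin.py 160
```

```text
Traceback (most recent call last):
  File "pin.py", line 7, in <module>
    print('joints',s['joints'].round(),'F pin-frame(a,y,z)',Rt.inv().apply(s['ft_force']).round(1),'gap',s['finger_gap'].round(1),'t',s['clock'])
                                                                                                         ^^^^^^^^^^^^^^^^^^^^^
AttributeError: 'float' object has no attribute 'round'
```

```bash
sed -i "s/s\['finger_gap'\].round(1)/s['finger_gap']/" pin.py; python3 pin.py 160
```

```text
joints [ 64.  51. -60. 107.  -3.  45.   6.] F pin-frame(a,y,z) [-1.1 -1.3  0.7] gap 39.817940978526856 t 7.2
s now, lat y, lat z [  72.4   -5.7 -198.5]
shift/50 [1.744 0.088 3.975] turn/6 [ 0.03 -0.02 -0.08]
```

```bash

python3 -m jog '[[[0.9,0.04,0,0,0,0],[0.85,0.04,0.3,0,0,0],[0,0,0.9,0,0,0],[0,0,0.9,0,0,0],[0,0,0.9,0,0,0]]]' >/dev/null
python3 -m jog '[[[0,0,0.7,0,0,0],[0,0,0.2,0,0,0],[0,0,0,0,0,0],[0,0,0,0,0,0]]]' >/dev/null
python3 pin.py 155
python3 - <<'E'
from h import *
a=manip.read_camera('top')[150:250,190:300];b=manip.read_camera('side')[190:290,230:330]
cv2.imwrite('pics/pre.png',np.hstack([cv2.resize(a,(440,400),interpolation=2),cv2.resize(b,(360,400)[:1]+(400,),interpolation=2)])[:,:,::-1])
E
```

```text
joints [ 41.  55. -56. 117.  -5.  17.  -3.] F pin-frame(a,y,z) [-1.2 -0.4  1.7] gap 39.922221055293925 t 8.1
s now, lat y, lat z [162.1   0.4  -5.2]
shift/50 [-0.142 -0.008  0.105] turn/6 [ 0.05  0.01 -0.03]
```

View pics/pre.png

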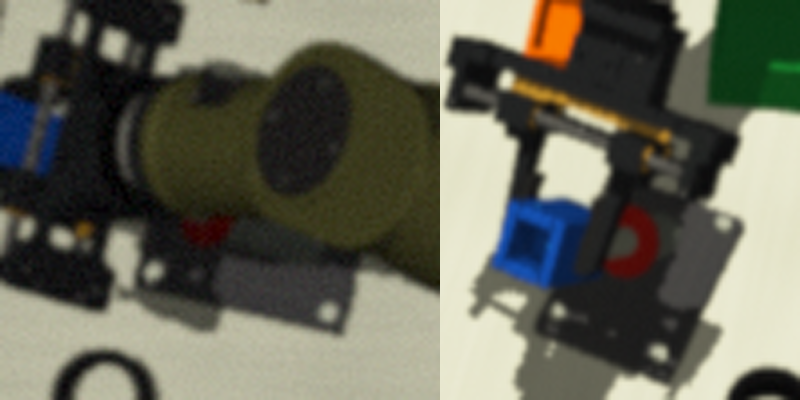

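The sleeve is tilted and in line with the pin: side view shows its open end at (525,245) in the crop and the collar behind at (632,240). I'll correct the 5 mm offset and feed on gently.

```bash

python3 -m jog '[[[0,0,0.1,0,0,0],[-0.14,0,0,0,0,0],[0,0,0,0,0,0]]]' >/dev/null; python3 pin.py 140
python3 -m jog '[[[-0.15,0,0,0,0,0],[-0.15,0,0,0,0,0],[0,0,0,0,0,0]]]' >/dev/null; python3 pin.py 130
```

```text
joints [ 41.  56. -55. 117.  -5.  16.  -2.] F pin-frame(a,y,z) [-0.7 -0.4  1.6] gap 39.80159497594847 t 8.5
s now, lat y, lat z [152.8  -0.   -0. ]
shift/50 [-0.256  0.001  0.   ] turn/6 [ 0.05  0.01 -0.06]
joints [ 42.  58. -55. 117.  -4.  16.  -1.] F pin-frame(a,y,z) [-1.6 -0.5  0.3] gap 39.807872542492525 t 8.8
s now, lat y, lat z [137.5  -0.2   0.3]
shift/50 [-0.15   0.003 -0.005] turn/6 [ 0.04  0.01 -0.06]
```

```bash

for i in 1; do python3 -m jog '[[[-0.15,0,0,0,0,0],[-0.15,0,0,0,0,0],[0,0,0,0,0,0]]]' >/dev/null; python3 pin.py 100|sed -n 1,2p
python3 -m jog '[[[-0.1,0,0,0,0,0],[-0.1,0,0,0,0,0],[0,0,0,0,0,0]]]' >/dev/null; python3 pin.py 100;done
```

```text
joints [ 43.  59. -54. 117.  -3.  16.  -1.] F pin-frame(a,y,z) [-0.4  0.5  0.6] gap 39.833269447370974 t 9.1
s now, lat y, lat z [122.8  -0.3   0.4]
joints [ 44.  59. -54. 117.  -3.  16.   0.] F pin-frame(a,y,z) [0.2 0.2 1.2] gap 40.115331749773794 t 9.4
s now, lat y, lat z [113.5  -0.3   0.3]
shift/50 [-0.269  0.006 -0.007] turn/6 [ 0.04  0.   -0.05]
```

The pin is about 26 mm inside with no contact force. I'll continue and slow down near s = 90.

```bash

python3 -m jog '[[[-0.12,0,0,0,0,0],[-0.12,0,0,0,0,0],[0,0,0,0,0,0]]]' >/dev/null; python3 pin.py 90
python3 -m jog '[[[-0.08,0,0,0,0,0],[-0.08,0,0,0,0,0],[0,0,0,0,0,0]]]' >/dev/null; python3 pin.py 90
```

```text
joints [ 44.  60. -54. 117.  -2.  16.   1.] F pin-frame(a,y,z) [-0.6 -0.5  1.3] gap 39.765792601980344 t 9.7
s now, lat y, lat z [101.1  -0.4   0.3]
shift/50 [-0.222  0.008 -0.006] turn/6 [ 0.04  0.01 -0.06]
joints [ 45.  61. -53. 117.  -2.  16.   1.] F pin-frame(a,y,z) [-0.1 -0.7  0.7] gap 39.65917676870218 t 10.0
s now, lat y, lat z [93.6 -0.4  0.3]
shift/50 [-0.073  0.007 -0.007] turn/6 [ 0.04  0.   -0.05]
```

```bash

python3 -m jog '[[[-0.06,0,0,0,0,0],[0,0,0,0,0,0]]]' >/dev/null; python3 pin.py 90 | head -2
python3 -m jog '[[[-0.06,0,0,0,0,0],[0,0,0,0,0,0]]]' >/dev/null; python3 pin.py 90|head -2
python3 -m jog '[[[-0.06,0,0,0,0,0],[0,0,0,0,0,0]]]' >/dev/null; python3 pin.py 90|head -2
```

```text
joints [ 45.  61. -53. 117.  -2.  16.   1.] F pin-frame(a,y,z) [2.8 0.5 0.4] gap 39.601334983985765 t 10.2
s now, lat y, lat z [92.6 -0.3  0.4]
joints [ 45.  61. -53. 117.  -2.  16.   2.] F pin-frame(a,y,z) [ 9.2  0.2 -1.7] gap 39.774535771161524 t 10.4
s now, lat y, lat z [91.9 -0.3  0.6]
joints [ 45.  62. -54. 117.  -1.  16.   2.] F pin-frame(a,y,z) [15.4 -0.8 -1.3] gap 39.885812691499545 t 10.6
s now, lat y, lat z [91.5 -0.4  0.8]
```

It has stopped at s≈91, which matches the 90 mm given for a sleeve that stops short; only the axial force rose, to 15 N. I'll relieve the push, let go and check.

```bash

python3 -m jog '[[[0.13,0,0,0,0,0],[0,0,0,0,0,0]]]' >/dev/null; python3 pin.py 90 | head -2
python3 -m jog '[[[0,0,0,0,0,0],[0,0,0,0,0,0],[0,0,0,0,0,0],[0,0,0,0,0,0],[0,0,0,0,0,0]]]' -1 
python3 -m jog '[[[0,0,-0.4,0,0,0],[0,0,-0.8,0,0,0],[0,0,-0.9,0,0,0],[0,0,-0.9,0,0,0],[0,0,-0.9,0,0,0]]]' >/dev/null
python3 -m jog '[[[0,0,0,0,0,0],[0,0,0,0,0,0],[0,0,0,0,0,0]]]' >/dev/null
python3 pin.py 90
python3 - <<'E'
from h import *
import pickle
o={}
for n in('top','side','wrist'):
    o[n]=(manip.calibration(n),snap(n,n+'3.png'))
pickle.dump(o,open('s3.pkl','wb'))
a=o['top'][1][150:250,190:300];b=o['side'][1][190:290,230:330];w=o['wrist'][1]
cv2.imwrite('pics/rel.png',np.vstack([np.hstack([cv2.resize(a,(280,260)),cv2.resize(b,(280,260))]),cv2.resize(w,(560,340))])[:,:,::-1])
E
```

```text
joints [ 45.  61. -53. 117.  -2.  16.   1.] F pin-frame(a,y,z) [ 5.3 -0.3  1.3] gap 40.02051706088341 t 10.8
s now, lat y, lat z [92.5 -0.3  0.4]
clock: 11.3
position: [522.1, 51.6, 132.8]
ee_rot: [-180.0, -45.0, 77.7]
ft_force: [-0.4, 0.2, -0.7]
finger_gap: 77.6
grasp_force: 0.0
joints [ 63.  50. -61. 107.  -4.  44.   4.] F pin-frame(a,y,z) [-0.5 -0.2  0.6] gap 88.38913129688234 t 12.1
s now, lat y, lat z [  92.1   -2.3 -193.4]
shift/50 [-0.044  0.039  3.868] turn/6 [ 0.02 -0.   -0.04]
```

View pics/rel.png

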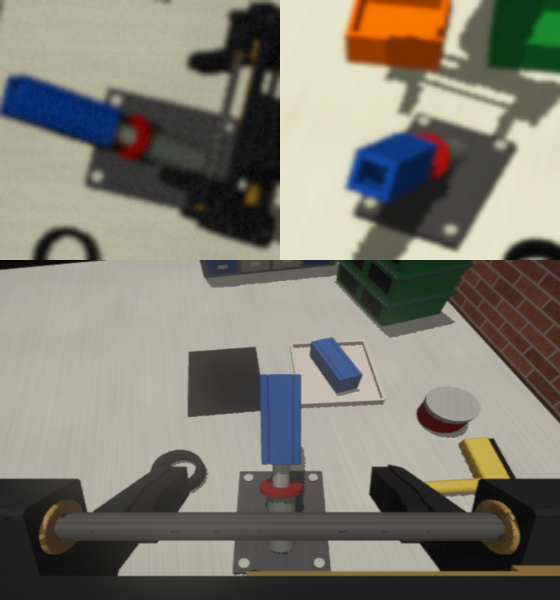

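The sleeve is released and rests on the pin. Bare steel shows between its lower end (wrist crop (280,465)) and the collar (280,488), so it stopped short and belongs in the orange bay. I'll regrasp near its upper end with the tool straight down, so that standing it upright needs only a 45° tilt.

```bash

python3 -m jog '[[[0,0,0,0,-1,0],[0,0,0,0,-1,0],[0,0,0,0,-1,0],[0,0,0,0,-1,0],[0,0,0,0,-1,0]]]' >/dev/null
python3 -m jog '[[[0,0,0,0,-1,0],[0,0,0,0,-1,0],[0,0,0,0,-0.5,0],[0,0,0,0,0,0]]]' >/dev/null
python3 d.py 523.5 56.6 240 180 0 78.1
```

```text
joints [ 24.  30. -31. 108.  21.  48. -30.] pos [493.1 -79.2 270.9] rpy [-180.    -0.    78.2] F [ 0.9  0.9 -0.5] t 13.15
shift/50 [2.782 0.038 0.62 ]
turn/6 [-0.   -0.    0.01]
```

```bash

python3 -m jog '[[[0.9,0.01,0.1,0,0,0],[0.9,0.01,0.1,0,0,0],[0.75,0.01,0.2,0,0,0],[0.23,0.01,0.2,0,0,0],[0,0,0,0,0,0]]]' >/dev/null
python3 d.py 523.5 56.6 132 180 0 78.1
python3 - <<'E'
from h import *
c=manip.calibration('wrist');im=snap('wrist','w4.png')
m=cv2.inRange(cv2.cvtColor(im,cv2.COLOR_RGB2HSV),(100,120,40),(130,255,255));m[:,370:]=0
k=max(cv2.findContours(m,0,1)[0],key=cv2.contourArea);print(cv2.boundingRect(k),cv2.minAreaRect(k))
h=np.array([.206,.9785,0]);a=(h+[0,0,1])/2**.5;n=(-h+np.array([0,0,1]))/2**.5
print('expected upper end top edge px',proj(c,np.array([507.2,-20.7,75])+145*a+20*n).round(),proj(c,np.array([507.2,-20.7,75])+145*a-20*n).round())
E
```

```text
joints [  7.  34. -29. 106.  22.  46. -46.] pos [523.3  53.7 239.2] rpy [-179.8   -0.    77.9] F [ 0.6 -0.1 -0.3] t 13.65
shift/50 [ 5.800e-02 -1.000e-03  2.143e+00]
turn/6 [-0.04 -0.   -0.03]
(247, 158, 61, 119) ((277.0, 217.0), (118.0, 60.0), 90.0)
expected upper end top edge px [278. 220.] [278. 168.]
```

View pics/w4.png

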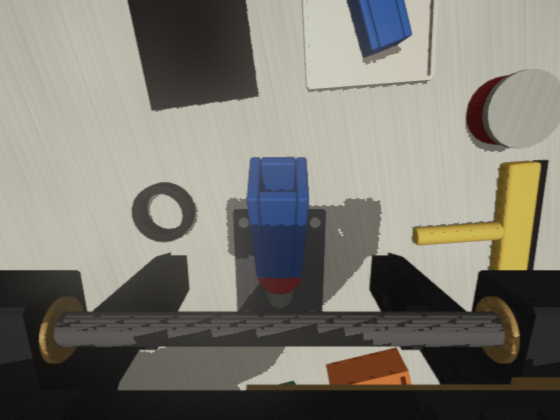

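The sleeve has sagged a few degrees on the pin: its upper end is at rows 158–197 against 168–220 expected. It is still centred between the fingers. I'll go in with a small correction and grip.

```bash

python3 -m jog '[[[0.14,0,0.6,0,0,0],[0,0,0.7,0,0,0],[0,0,0.6,0,0,0],[0,0,0.2,0,0,0],[0,0,0,0,0,0]]]' >/dev/null; python3 d.py 524.4 60.7 131 180 0 78.1
python3 -m jog '[[[0,0,0,0,0,0],[0,0,0,0,0,0],[0,0,0,0,0,0],[0,0,0,0,0,0],[0,0,0,0,0,0]]]' 1 25
python3 -m jog '[[[0,0,0,0,0,0],[0,0,0,0,0,0],[0,0,0,0,0,0]]]'
```

```text
joints [  3.  43. -23. 111.  30.  32. -53.] pos [525.1  57.1 135.1] rpy [-1.799e+02  1.000e-01  7.760e+01] F [-0.   1.   0.2] t 14.2
shift/50 [ 0.068 -0.029  0.082]
turn/6 [-0.02  0.02 -0.08]
clock: 14.7
position: [526.1, 59.4, 136.4]
ee_rot: [180.0, -0.0, 77.8]
ft_force: [-0.3, -0.3, 0.8]
finger_gap: 50.3
grasp_force: 0.0
clock: 15.0
position: [525.8, 59.6, 136.0]
ee_rot: [-180.0, -0.0, 77.8]
ft_force: [-0.6, 0.5, 1.9]
finger_gap: 39.9
grasp_force: 24.7
```

```bash

python3 -m jog '[[[0.1,0,-0.1,0,0,0],[0.15,0,-0.15,0,0,0],[0.2,0,-0.2,0,0,0]]]' - 30 
python3 -m jog '[[[0.25,0,-0.25,0,0,0],[0.25,0,-0.25,0,0,0],[0.25,0,-0.25,0,0,0],[0.3,0,-0.3,0,0,0],[0,0,0,0,0,0]]]'
```

```text
clock: 15.3
position: [530.5, 81.8, 158.9]
ee_rot: [-180.0, 0.0, 77.7]
ft_force: [0.7, -0.3, -1.4]
finger_gap: 40.3
grasp_force: 29.6
clock: 15.8
position: [543.3, 137.1, 213.7]
ee_rot: [179.7, -0.3, 78.0]
ft_force: [0.0, 1.4, -1.5]
finger_gap: 40.2
grasp_force: 29.6
```

```bash

python3 -m jog '[[[0,0,-0.9,0,0,0],[-0.3,0,-0.8,0,0,0],[-0.5,0,0,0,0,1],[-0.5,0,0,0,0,1],[-0.5,0,0,0,0,1]]]' >/dev/null
python3 -m jog '[[[-0.5,0.1,0,0,0,1],[-0.5,0.2,0,0,0,1],[-0.5,0.3,0,0,0,1],[-0.4,0.4,0,0,0,1],[-0.3,0.5,0,0,0,1]]]' >/dev/null
python3 -m jog '[[[-0.3,0.5,0,0,0,1],[-0.3,0.6,0,0,0,1],[-0.3,0.6,0,0,0,1],[0,0,0,0,0,0]]]' >/dev/null
python3 d.py 560 -252 300 180 0 10
```

```text
joints [ 24.  28. -12. 103.   7.  50. -70.] pos [ 485.7 -191.   295.4] rpy [179.8   0.2  11.1] F [-0.   0.5 -1. ] t 17.2
shift/50 [ 1.223  1.485 -0.09 ]
turn/6 [0.03 0.03 0.19]
```

```bash

python3 -m jog '[[[0.5,0.7,0,0,1,0],[0.4,0.6,0,0,1,0],[0.2,0.2,0,0,1,0],[0,0,0,0,1,0],[0,0,0,0,1,0]]]' >/dev/null
python3 -m jog '[[[0,0,0,0,1,0],[0,0,0,0,1,0],[0,0,0,0,1,0],[0,0,0,0,0.5,0],[0,0,0,0,0,0]]]' >/dev/null
python3 d.py 560 -252 300
python3 - <<'E'
from h import *
import pickle
o={n:(manip.calibration(n),snap(n,n+'5.png')) for n in('top','side','wrist')}
pickle.dump(o,open('s5.pkl','wb'))
c,s=o['side'];cv2.imwrite('pics/up.png',np.hstack([cv2.resize(s[80:240,210:370],(400,400)),cv2.resize(o['top'][1][100:240,260:400],(400,400))])[:,:,::-1])
E
```

```text
joints [ 68.  37. -51. 119. -35.   2. -11.] pos [ 556.4 -251.1  304.4] rpy [-178.9  -43.9   11.5] F [-0.2 -0.4 -0.6] t 18.2
shift/50 [-0.013  0.034  0.108]
```

View pics/up.png

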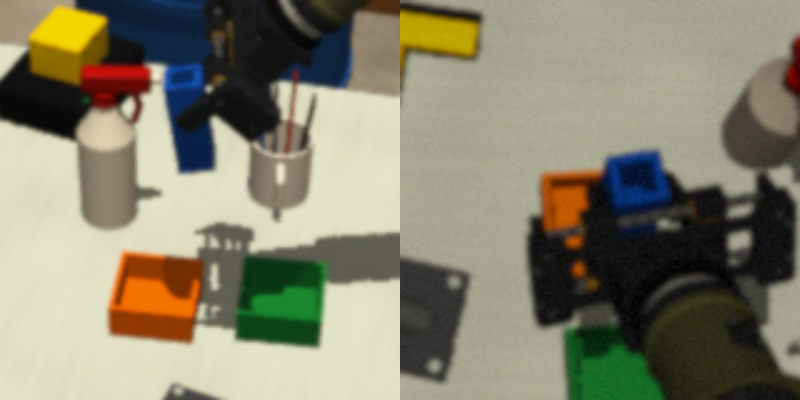

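The tilt ended about 7° short because joint 6 is on its limit: the side crop shows the sleeve slightly leaning, top (185,78), bottom (197,165). I'll yaw the tool to free that joint, first checking where the mug and bottle stand.

```bash

python3 - <<'E'
from h import *
c=manip.calibration('side')
for p in((253,166),(322,161)):print(plane(c,*p,0).round())
E
python3 -m jog '[[[0,0,0,0.75,0,-0.75],[0,0,0,0.75,0,-0.75],[0,0,0,0.75,0,-0.75],[0,0,0,0.75,0,-0.75],[0,0,0,0,0,0]]]' >/dev/null;python3 d.py
python3 -m jog '[[[0,0,0,0,0.6,0],[0,0,0,0,0.6,0],[0,0,0,0,0,0]]]' >/dev/null;python3 d.py
```

```text
[ 688. -408.    0.]
[ 473. -483.    0.]
joints [ 69.  43. -48. 104. -22.  31.  -1.] pos [ 558.6 -252.7  304.6] rpy [-178.8  -44.2   36.9] F [-0.1 -0.8 -0.8] t 18.85
joints [ 75.  48. -55. 106. -25.  28.   4.] pos [ 555.6 -250.9  302.8] rpy [-178.   -51.4   36.1] F [ 0.7 -0.7 -0.9] t 19.15
```

```bash
cat > v.py <<'E'
from h import *
c=manip.calibration('side');im=snap('side','side6.png');s=manip.read_state()
hs=cv2.cvtColor(im,cv2.COLOR_RGB2HSV);m=cv2.inRange(hs,(100,120,30),(130,255,255));p=proj(c,s['position']).astype(int)
q=np.zeros_like(m);q[p[1]-50:p[1]+60,p[0]-40:p[0]+40]=255;m&=q
k=max(cv2.findContours(m,0,1)[0],key=cv2.contourArea);print('tcp px',p,'bbox',cv2.boundingRect(k))
w=np.zeros_like(m);cv2.drawContours(w,[k],-1,255,-1)
for r in range(p[1]-40,p[1]+50,6):
    j=np.where(w[r])[0]
    if len(j):print(r,j.min(),j.max(),end=' | ')
pos=s['position'];a=proj(c,pos+[0,0,50]);b=proj(c,pos-[0,0,50]);print('\nvertical slope px/row',((b-a)[0]/(b-a)[1]).round(3))
for d in ([1,0,0],[0,1,0]):
  e=proj(c,pos+50*np.array([0,0,1])+np.array(d)*8.7)-b;print('slope 5deg lean',d,(e[0]/e[1]).round(3))
cv2.imwrite('pics/up2.png',cv2.resize(im[p[1]-60:p[1]+100,p[0]-80:p[0]+80],(480,480),interpolation=2)[:,:,::-1])
E
python3 v.py
```

```text
tcp px [282 124] bbox (242, 74, 53, 75)
84 250 279 | 90 254 285 | 96 261 289 | 102 267 287 | 108 278 291 | 114 277 293 | 120 277 291 | 126 277 285 | 132 278 293 | 138 278 293 | 144 280 294 | 
vertical slope px/row -0.008
slope 5deg lean [1, 0, 0] 0.098
slope 5deg lean [0, 1, 0] 0.017
```

View pics/up2.png

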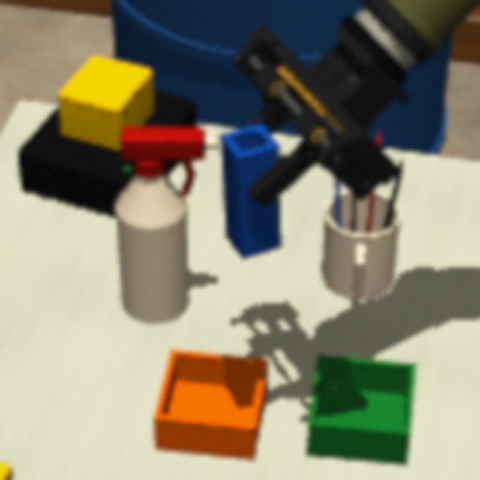

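```bash

python3 - <<'E'
from h import *
c=manip.calibration('side');s=manip.read_state();M=R.from_euler('xyz',s['ee_rot'],degrees=True);g=s['position']-19*M.apply([0,0,1])
print('grasp',g.round(1),'top by px',plane(c,285,110,g[2]+37).round(1))
t=manip.calibration('top');im=snap('top','top6.png')
m=cv2.inRange(cv2.cvtColor(im,cv2.COLOR_RGB2HSV),(100,120,30),(130,255,255));p=proj(t,g).astype(int);q=m*0;q[p[1]-35:p[1]+20,p[0]-25:p[0]+25]=255;m&=q
k=max(cv2.findContours(m,0,1)[0],key=cv2.contourArea);print('top mask',cv2.boundingRect(k),'rect',cv2.minAreaRect(k),'grasp px',p)
x,y,w,h=cv2.boundingRect(k);print('centre@top',plane(t,x+w/2,y+h/2,g[2]+37).round(1))
E
python3 -m jog '[[[0,0,0,0,0.4,0],[0,0,0,0,0,0]]]' >/dev/null
python3 d.py 601 -243 200
```

```text
grasp [ 544.8 -259.6  315.8] top by px [ 549.8 -248.3  352.8]
top mask (331, 153, 28, 27) rect ((343.75, 165.75001525878906), (21.92030906677246, 22.62741470336914), 45.0) grasp px [344 170]
centre@top [ 543.8 -256.4  352.8]
joints [ 77.  50. -58. 106. -26.  27.   6.] pos [ 557.2 -250.3  304.8] rpy [-178.2  -53.8   36.4] F [-0.6 -0.4 -1.5] t 19.45
shift/50 [-1.224  0.46   1.862]
```

```bash
python3 d.py 597 -248 305
python3 -m jog '[[[0.25,0.24,0.35,0,0,0],[0.15,0.15,0.25,0,0,0],[0,0,0,0,0,0]]]' >/dev/null;python3 d.py 597 -248 150
```

```text
joints [ 77.  50. -58. 106. -26.  27.   6.] pos [ 557.2 -250.3  304.8] rpy [-178.2  -53.8   36.4] F [-0.6 -0.4 -1.5] t 19.45
shift/50 [0.398 0.452 0.523]
joints [ 72.  50. -56. 103. -26.  27.   4.] pos [ 599.9 -241.6  304.9] rpy [-178.5  -53.9   36.8] F [ 0.   0.2 -1. ] t 19.75
shift/50 [-2.576  0.113  1.722]
```

```bash

python3 -m jog '[[[-0.5,0.03,0.34,0,0,0],[-0.6,0.03,0.4,0,0,0],[-0.6,0.03,0.4,0,0,0],[-0.6,0.02,0.4,0,0,0],[-0.28,0,0.18,0,0,0]]]' >/dev/null
python3 -m jog '[[[0,0,0,0,0,0],[0,0,0,0,0,0]]]' >/dev/null
python3 d.py 597 -248 80
sed -i 's/side6/side7/;s/up2/up3/' v.py; python3 v.py|tail -3
python3 - <<'E'
from h import *
a=cv2.imread('pics/up3.png');t=snap('top','top7.png')[130:230,280:380];cv2.imwrite('pics/near.png',np.hstack([cv2.resize(a,(400,400)),cv2.resize(t,(400,400),interpolation=2)[:,:,::-1]]))
E
```

```text
joints [ 71.  66. -55. 106. -21.  15.  13.] pos [ 594.7 -249.9  149.4] rpy [-178.3  -53.9   36.5] F [ 0.6 -0.6  0.3] t 20.45
shift/50 [-1.087  0.022  0.864]
vertical slope px/row 0.016
slope 5deg lean [1, 0, 0] 0.129
slope 5deg lean [0, 1, 0] 0.047
```

View pics/near.png

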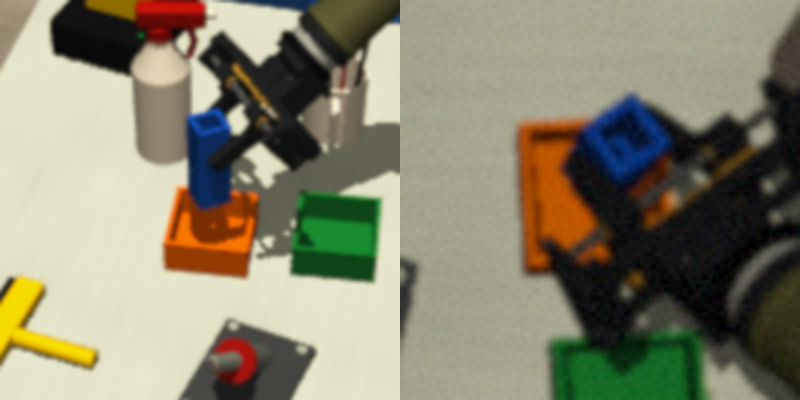

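The sleeve is upright above the orange bay: its top is at crop (625,140), i.e. top px (336,165), and in the side crop its foot is at (210,205), over the bay.

```bash
python3 - <<'E'
from h import *
t=manip.calibration('top');s=manip.calibration('side')
print('top centre',plane(t,336.2,165,198).round(1))
p=proj(s,manip.read_state()['position']).astype(int);f=160/400
def px(u,v): return p[0]-80+u*f,p[1]-60+v*f
print('side top centre',plane(s,*px(209,121),198).round(1))
print('tri',tri(t,(336.2,165),s,px(209,121)))
print('foot front corner',[ (z,plane(s,*px(207,208),z).round()) for z in(85,)])
E
python3 d.py 597 -248 120
```

```text
top centre [ 583.7 -255.6  198. ]
side top centre [ 586.4 -249.4  198. ]
tri (array([ 586.68028202, -256.24427446,  191.83451244]), np.float64(2.862137291503801))
foot front corner [(85, array([ 585., -228.,   85.]))]
joints [ 71.  66. -55. 106. -21.  15.  13.] pos [ 595.2 -250.   150.3] rpy [-178.5  -54.    36.7] F [-0.5  0.4 -0.5] t 20.55
shift/50 [-0.46  -0.001  0.4  ]
```

```bash

python3 -m jog '[[[-0.35,0,0.26,0,0,0],[-0.35,0,0.26,0,0,0],[-0.3,0,0.22,0,0,0],[0,0,0,0,0,0]]]' >/dev/null;python3 d.py
python3 -m jog '[[[-0.08,0,0.06,0,0,0],[0,0,0,0,0,0]]]' >/dev/null;python3 d.py
python3 -m jog '[[[-0.05,0,0.035,0,0,0],[0,0,0,0,0,0]]]' >/dev/null;python3 d.py
```

```text
joints [ 71.  73. -54. 105. -19.  11.  16.] pos [ 593.6 -249.1   84.9] rpy [-178.1  -53.9   36.3] F [-0.4  0.2 -1. ] t 20.95
joints [ 71.  73. -54. 105. -19.  11.  16.] pos [ 594.7 -248.9   82.3] rpy [-178.4  -54.    36.6] F [ 0.1  0.1 -1.4] t 21.15
joints [ 71.  74. -54. 105. -19.  11.  17.] pos [ 594.2 -248.9   78.5] rpy [-178.4  -53.9   36.5] F [-0.5  0.8 -1.3] t 21.35
```

```bash

for i in 1; do python3 -m jog '[[[-0.05,0,0.035,0,0,0],[0,0,0,0,0,0]]]' >/dev/null;python3 d.py
python3 -m jog '[[[-0.05,0,0.035,0,0,0],[0,0,0,0,0,0]]]' >/dev/null;python3 d.py;done
```

```text
joints [ 71.  74. -53. 105. -19.  11.  17.] pos [ 594.2 -248.7   75. ] rpy [-178.3  -53.9   36.5] F [ 0.3 -0.6 -1.2] t 21.55
joints [ 71.  74. -54. 105. -19.  11.  17.] pos [ 594.7 -247.2   74.1] rpy [-178.3  -54.2   36.6] F [-2.6 -0.3  6.4] t 21.75
```

```bash

python3 -m jog '[[[0.02,0,-0.01,0,0,0],[0,0,0,0,0,0]]]' >/dev/null;python3 d.py
python3 -m jog '[[[0,0,0,0,0,0],[0,0,0,0,0,0],[0,0,0,0,0,0],[0,0,0,0,0,0],[0,0,0,0,0,0]]]' -1
python3 -m jog '[[[0,0,-0.2,0,0,0],[0,0,-0.4,0,0,0],[0,0,-0.5,0,0,0],[0,0,-0.5,0,0,0],[0,0,-0.5,0,0,0]]]' >/dev/null
python3 -m jog '[[[0.4,0,-0.4,0,0,0],[0.4,0,-0.4,0,0,0],[0.4,0,-0.4,0,0,0],[0.4,0,-0.4,0,0,0],[0,0,0,0,0,0]]]' >/dev/null;python3 d.py
python3 - <<'E'
from h import *
o=[snap(n,n+'8.png') for n in('top','side')]
cv2.imwrite('pics/end.png',np.hstack([cv2.resize(o[0][120:260,100:380],(400,200)),cv2.resize(o[1][130:370,160:360],(333,400))[:200] if 0 else cv2.resize(o[1][160:370,160:340],(343,400))[:200]]) [:,:,::-1]) if 0 else cv2.imwrite('pics/end.png',np.hstack([cv2.resize(o[0][110:250,100:380],(440,300)),cv2.resize(o[1][130:370,160:360],(350,300))])[:,:,::-1])
E
```

```text
joints [ 71.  74. -54. 105. -19.  11.  17.] pos [ 594.4 -247.5   74.2] rpy [-178.3  -54.1   36.5] F [-0.8  1.   4.5] t 21.95
clock: 22.45
position: [594.0, -248.7, 72.8]
ee_rot: [-178.3, -53.9, 36.4]
ft_force: [-0.1, -0.5, 0.5]
finger_gap: 77.4
grasp_force: 0.0
joints [ 82.  56. -55. 104. -22.  31.  11.] pos [ 515.8 -315.1  250.7] rpy [-178.9  -54.    36.9] F [ 0.3 -0.4  0.5] t 23.45
```

View pics/end.png

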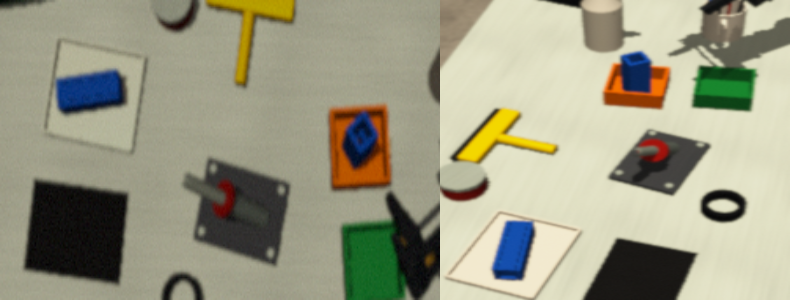

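The sleeve stands on end in the orange bay (top crop (361,138), side crop (635,72)), the spare is still in the tray, and the gripper is clear of everything. I'll hand the job in.

```bash
python3 -c "
from workcell import manip;print(manip.job_done())"
```

```text
the job is handed in; nothing more can be done
None
```

The sleeve from the mat stopped short of the red collar at about 91 mm, so I took it off and stood it on end in the orange bay; the spare sleeve stayed in its tray, and the job was handed in at about 23.5 s.

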